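# Hold a specimen slide flush on the tilted stage of a macro imaging rig

### The job

Get the beetle slide ready for its picture: first lean the white reflector panel from the rack at an easy slant against the plain long side of the white lamp controller box, facing the stage, and let go of it. Then take the slide carrier out of its block by its plain top end and lay it, with its specimen side towards the lens, straight and fully flush on the steeply sloped face of the tilting stage, the specimen in the middle of the face, without shifting the stage's set tilt. There is no ledge or clip, so finish while still gripping the carrier and pressing it lightly on the face; leave everything else where it stands.

Things in the scene. Friction and masses are not known exactly. Their poses are not given: they have to be found in the camera images.
- panel: stiff matt white reflector panel, 8 mm thick (its x), 110 mm wide (its y), 150 mm high (its z, up at the start), about 0.1 kg, both sides alike. Origin at the centre of its lower edge face. It stands upright, with about 1 mm of play each side, in a 10 mm slot 27 mm deep in the rack; its upper part is free to be pinched across the thickness from above.
- rack: fixed low aluminium rack, 84 x 130 mm, 33 mm high, origin under its centre. Two slots run along its y: one at x = +20 mm, which holds the reflector panel, one at x = -20 mm with the shorter grey plate. Slot floors 6 mm above the bench.
- controller: fixed white lamp controller box, 120 mm (x) by 200 mm (y), 90 mm high, origin under its centre on the bench. Its plain long side is the face at x = -60 mm, looking along its -x towards the stage, where the panel is to lean; the controls are on the short +y end.
- slide: aluminium slide carrier, 8 mm thick (its x), 36 wide (y), 120 long (z, up at the start), 50-100 g; origin at the centre of its lower end. Glass slide with beetle below; the top 38 mm are plain metal to grip across the thickness. Specimen side +x; flat back -x goes on the stage. Stands loosely (1 mm) upright in the block, specimen side facing away from the robot within 30 deg
- specimen (a point): the beetle in the middle of the carrier's specimen side: 38 mm above the carrier's lower end, on the +x surface (x = +4 mm of the carrier). Axes as the carrier's.
- block: fixed grey slide block, 84 x 60 mm, 32 mm high, origin under its centre. The carrier stands in the slot at x = +21 mm, 24 mm deep, its floor 8 mm above the bench; two bare glass slides are fixed at x = -22 and -33 mm and reach 82 mm above the bench.
- stage_face (a point): centre of the front face of the tilting stage: dark steel plate 64 x 64 x 8 mm between two cheeks, about 115 mm up. x = outward normal (to the lens and up), y across, z up the slope. Leans back 12-29 deg from upright, differing each time, top towards the robot. Nothing above its top edge. A friction pivot through the middle keeps the tilt; it slips at 1 Nm (30 N at the edge)
- stage_top (a point): middle of the upper edge of that face, 32 mm up the slope from stage_face; it tells whether the stage's tilt has been shifted. Axes as stage_face.
- rig: fixed imaging rig; origin on the bench under the stage, x points from stage to camera. Dark baseboard 120 wide, 12 high, x = -80 to 400 mm. Ring light and lens (to 163 mm high, 96 wide) from x = 178, camera 128 wide, 165 high, to x = 343. The stage's cheeks reach 45 mm to each side (a knob to 63 on -y) and 130 mm up
- petri: bystander: closed petri dish, 92 mm across, 16 mm high; leave it alone
- vial1: bystander: small glass vial with white cap, 28 mm across, 55 mm high, to the right of the camera; leave it alone
- vial2: bystander: another such vial, near the robot on the right; leave it alone
- jar: bystander: amber jar, 64 mm across, 85 mm high, on the left; leave it alone
- forceps: bystander: steel forceps lying flat, about 140 mm long, 9 mm high; leave it alone
- brush: bystander: fine brush with a thin wooden handle, 150 mm long, lying on the left near the robot; leave it alone
- backplate: bystander: grey background plate 6 x 100 x 70 mm (thickness, width, height) standing in the rack's other slot, 20 mm to the -x side (rack frame) of the rack's centre; origin at the centre of its lower edge plane; leave it alone
There are look-alikes about, which are no part of the job. Of the things shaped like the slide, the aluminium one is meant.

How it is judged:
On the way:
1. the reflector panel leans on the controller's plain long side and has been let go, the slide carrier still in its block (angle between panel's own z axis and vertical between 0.1 and 0.65 rad and x of panel in the frame of controller between -0.16 and -0.066 m and y of panel in the frame of controller between -0.06 and 0.06 m and height (world z) of panel below 0.012 m and angle between the y axis of panel and the y axis of controller, either way round below 0.3 rad and contact force between panel and controller above 0.03 N and contact force between the fingers and panel below 0.05 N and linear speed of panel below 0.03 m/s and distance of slide from where it was at the start of the episode below 0.02 m), for 0.3 s.
At the end, for the whole second after the job is handed in: Panel released, at rest, leaning 6-37 deg on the box's long side, within 60 mm of its middle. Carrier gripped, specimen out, flush on the stage (0.04 rad; straight to 0.12 rad), specimen within 12 mm of the middle, pressed with 0.8-25 N, still; stage edge moved under 5 mm (angle between panel's own z axis and vertical between 0.1 and 0.65 rad and x of panel in the frame of controller between -0.16 and -0.066 m and y of panel in the frame of controller between -0.06 and 0.06 m and height (world z) of panel below 0.012 m and angle between the y axis of panel and the y axis of controller, either way round below 0.3 rad and contact force between panel and controller above 0.03 N and contact force between the fingers and panel below 0.05 N and linear speed of panel below 0.03 m/s and x of specimen in the frame of stage_face between 0.005 and 0.011 m and y of specimen in the frame of stage_face between -0.012 and 0.012 m and z of specimen in the frame of stage_face between -0.012 and 0.012 m and angle between the x axis of slide and the x axis of stage_face, either way round below 0.04 rad and angle between the z axis of slide and the z axis of stage_face, either way round below 0.12 rad and contact force between slide and rig between 0.8 and 25 N and contact force between the fingers and slide above 2 N and contact force between slide and block below 0.05 N and linear speed of slide below 0.02 m/s and distance of stage_top from where it was at the start of the episode below 0.005 m); the arm keeps its last pose, push and grip.
It fails at once if the stage's set tilt is shifted (its upper edge moves 6 mm) (distance of stage_top from where it was at the start of the episode above 0.006 m).
It fails at once if a bystander is pushed more than 20 mm (distance of any of petri, vial1, vial2, jar, forceps, brush, backplate from where it was at the start of the episode above 0.02 m).
It fails at once if the specimen is pressed on the stage with more than 40 N (contact force between slide and rig above 40 N).
It also fails if it takes over 59 s, if anything falls off the work surface, if the arm or the gripper's body presses on something with over 40 N, if the wrist force passes 120 N, or if a joint passes its speed limit or range.

### The arm

A 6-joint arm with a two-finger parallel gripper is mounted at the origin on the work surface. World frame = base frame: x ahead of the robot, y to its left, z up, the work surface at z = 0. Lengths are in m, angles in rad, forces in N, time in s.
With the tool pointing down it reaches from about 0.35 to 0.975 m from the base axis. Payload 4.9 kg.
Tool frame: the origin (TCP) lies on the centre line of the jaws, within the pads' length; the fingertips stand manip.tip_reach ahead of it and the grasp point (between the pads) is the TCP (manip.tip_reach is the distance from the TCP to the fingertips, in m); z points along the fingers, y is the line along which they close (so a half turn about z gives the same grasp; the last joint's range is limited). The gripper opens to 85 mm and grips with 20 to 120 N. Pads are 22 mm wide; open, the fingers measure 114 mm over their backs; the gripper's body (76 mm by 85 mm) begins 54 mm behind the grasp point. The pads swing forward as they close: fully open they stand 13 mm farther back than shut.
Start: joints at [-1.226, 0.053, 1.613, -0, 1.476, -0.119], TCP at [0.28, -0.559, 0.25] pointing down, gripper open.
Joint ranges: [-3.01, 3.01], [-1.01, 2.22], [0.06, 2.58], [-1.02, 4.17], [0.09, 2.62], [-3.14, 3.14]. Speed limits (rad/s): [2.57, 2.57, 3.14, 3.14, 3.14, 3.14].

### API

Orientations are given as a unit quaternion [w, x, y, z].
In Python, from plant import manip gives the robot as it stands. The module is installed in compiled form; this text tells all that it offers.
- The arm moves only by the tool move_arm, never from a script. Its argument "rows" is a list of rows, each a list of 7 numbers: the shift along the tool's x, y, z in cm, then the turn, a rotation vector about the tool's x, y, z in degrees, then the opening, from -1 (shut) to 1 (fully open). In form: [[tx, ty, tz, ax, ay, az, jaw], ...]. A call has 1 to 20 rows; each row shifts and turns the commanded pose from where the row before left it, along the tool's axes as they then stand; what a row does not reach is not made up. A row lasts 1/12 s, in which the tool goes at most 41.7 mm and 7.16 degrees, less where a joint would pass 70% of its speed; a pose out of reach is approached as far as the arm can. A call is refused whole if a number of a shift passes 4.17 or a number of a turn 7.16, either way. A call with a gripper value outside its range is refused whole. The fingers move at their own pace and stop on an object; the grip force is fixed at half the most. Time passes only in rows, so rows that do not move let the fingers close. It gives the time, the measured TCP pose, the force, the opening and the grip force at its end, in the units of the state.
- manip.state(): the state, without advancing time (a new reading comes with each control period).
- manip.grab_frame(name): name is "scene" or "top" or "wrist"; returns a dict with "img" (480x640x3 uint8, blue, green, red), "mtx" (3x3 intrinsics, pixels), "R" (3x3) and "t" (3): a world point X has camera coordinates R X + t. Camera axes: x right, y down, z forward; pixel columns grow to the right and rows downward; lengths in m; the calibration is good to about 2 mm. A picture is of the moment at which its call begins. There is no depth.
- manip.job_done(): hands the job in; it is judged then, once.
The state is a dict: "time": time; "joint_pos": joint angles; "joint_vel": joint speeds; "joint_efforts": joint torques, N m; "tool_pos": TCP position; "tool_rot": TCP orientation; "contact_force": force on the tool from outside, world axes, zero at the start; "ft_torque": the same for the moment, N m; "gripper_width": opening from 0.0 (shut) to 1.0 (fully open); "grasp_force": force on a finger pad.
Only numpy, scipy, OpenCV 4.12 (cv2) and the standard library are available. Lean on these libraries where they do the work, as an engineer would, in place of code of your own. Each camera call takes 0.05 s, during which the arm holds its last target. There are 200 camera calls.

## Working session

There is one attempt and no reset: what is moved stays moved. The work goes in short steps, Python scripts to look and compute and a tool call to move; the robot and the scene stay as the last step left them, time stands still between calls to the robot, and variables do not carry over. Pictures are saved under pics/ and viewed, at most 10 in all, crops included, and the job is handed in when it is done.

Besides the shell and the picture viewer there is one more tool, called after ">>>" as name([rows], argument=value, ...), one row to a line, values as JSON. move_arm: Moves the arm, as the interface text tells. Its arguments: {"type":"object","properties":{"rows":{"type":"array","items":{"type":"array","items":{"type":"number"}}}},"required":["rows"]}

```bash
mkdir -p pics; python3 - <<'E'
from plant import manip
import cv2,numpy as np,pickle
print(manip.state(),manip.tip_reach)
f={}
for n in("scene","top"):
    f[n]=manip.grab_frame(n);cv2.imwrite(f"pics/{n}0.png",f[n]["img"])
    print(n,f[n]["mtx"].tolist(),f[n]["R"].round(3).tolist(),f[n]["t"].round(3).tolist())
pickle.dump(f,open("f0.pkl","wb"))
E
```

```text
{'time': 0.0, 'joint_pos': array([-1.22600013e+00,  5.33745438e-02,  1.61430766e+00, -3.09083882e-07,
        1.47602131e+00, -1.18986334e-01]), 'joint_vel': array([ 8.87982584e-04, -2.49849577e-03, -9.13512712e-05,  1.15186690e-03,
        1.64988048e-03, -5.37842534e-04]), 'joint_efforts': array([-3.66947988e-04, -3.93673968e+01, -3.70179319e+01, -1.62128558e-04,
        6.90528075e-03, -7.53243739e-06]), 'tool_pos': array([ 0.27938925, -0.55841117,  0.24904387]), 'tool_rot': array([-1.04869122e-03,  9.73232943e-01,  2.29818461e-01, -1.19062918e-04]), 'contact_force': array([-0.61886649, -0.24019819, -0.00675904]), 'ft_torque': array([0.03118892, 0.02719834, 0.00732294]), 'grasp_force': 0.0, 'gripper_width': 0.999275215380011} 0.019
scene [[470.05847223944005, 0.0, 311.8192762690089], [0.0, 470.05847223944005, 241.17178427784214], [0.0, 0.0, 1.0]] [[0.845, 0.535, -0.008], [0.285, -0.463, -0.839], [-0.452, 0.707, -0.544]] [-0.458, -0.053, 1.452]
top [[443.0203708945285, 0.0, 312.21587102009545], [0.0, 443.0203708945285, 242.46849210983817], [0.0, 0.0, 1.0]] [[0.019, -1.0, 0.014], [-0.992, -0.02, -0.125], [0.125, -0.011, -0.992]] [0.005, 0.533, 1.093]
```

View pics/scene0.png

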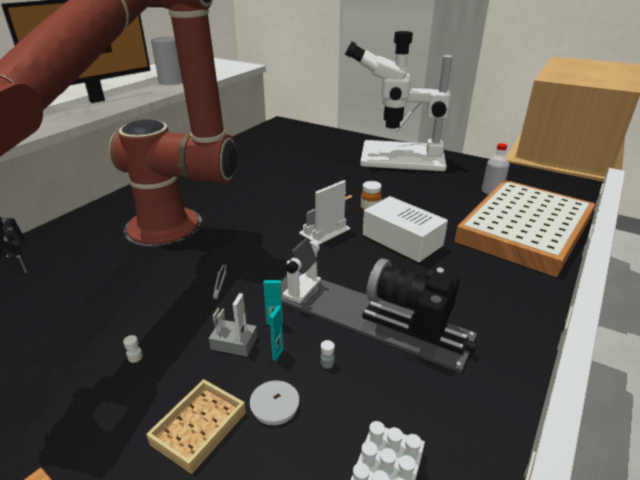

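View pics/top0.png

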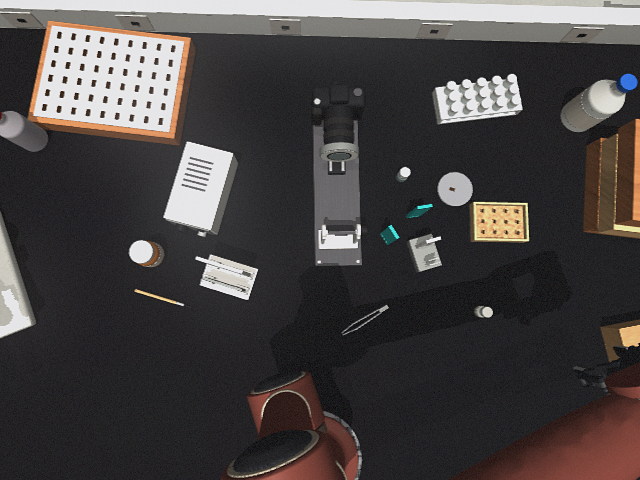

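```bash
python3 - <<'E'
import cv2,numpy as np,pickle
f=pickle.load(open("f0.pkl","rb"))
t=f["top"]["img"];s=f["scene"]["img"]
z=lambda im,x,y,w,h,k:cv2.resize(im[y:y+h,x:x+w],None,fx=k,fy=k,interpolation=cv2.INTER_CUBIC)
# top montage: A (155,135) 100x170 x3.5 ; B (310,205)55x70 x4 ; C(375,195)75x85 x5
c=np.zeros((600,800,3),np.uint8)
def put(im,x,y):c[y:y+im.shape[0],x:x+im.shape[1]]=im
put(z(t,155,135,108,170,3.5),0,0)
put(z(t,310,215,60,55,6),385,0)
put(z(t,400,225,50,50,5),385,340);
put(z(s,280,235,50,65,4),600,335)
cv2.imwrite("pics/m1.png",c)
c=np.zeros((600,800,3),np.uint8)
put(z(s,295,175,60,75,5),0,0); put(z(s,205,285,60,75,5),310,0)
put(z(s,360,190,90,70,2.5),0,380); put(z(s,275,235,50,70,4),310,380-60+0) if 0 else None
put(z(s,275,235,50,70,3),620,0)
cv2.imwrite("pics/m2.png",c)
E
```

```text
(no output)
```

View pics/m1.png

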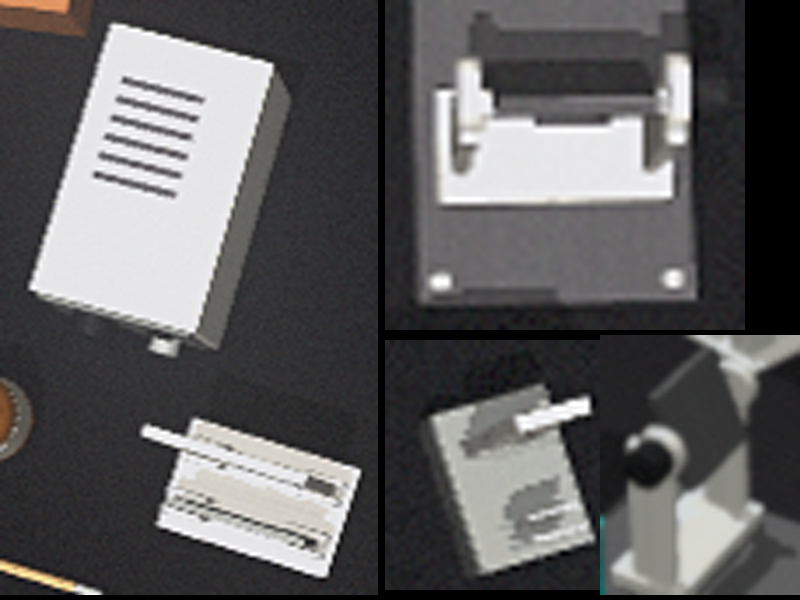

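View pics/m2.png

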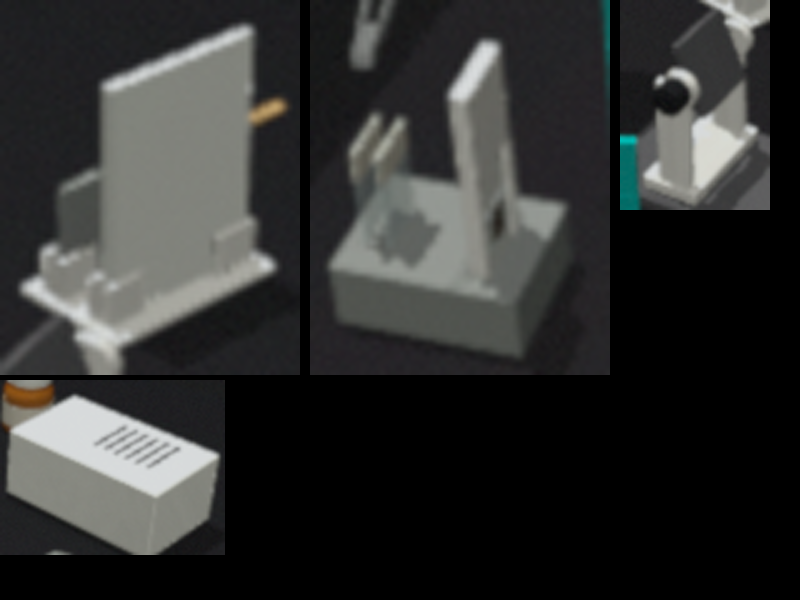

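m1/m2 show: the controller top corners at top-image pixels (186,141), (233,154), (212,230), (164,218), knobs on the near end; panel top edge (196,258)–(250,273); slide carrier top (426,241)–(441,238); stage face around (338,230), with dark front.

```bash
cat >h.py <<'E'
import numpy as np,cv2,pickle
from scipy.spatial.transform import Rotation as Ro
def ray(f,u,v):
    d=f["R"].T@np.linalg.solve(f["mtx"],[u,v,1.]);c=-f["R"].T@f["t"];return c,d/np.linalg.norm(d)
def onz(f,u,v,z):
    c,d=ray(f,u,v);return c+d*(z-c[2])/d[2]
def proj(f,X):
    p=f["mtx"]@(f["R"]@np.asarray(X,float)+f["t"]);return p[:2]/p[2]
def tri(obs):
    A=0;b=0;L=[]
    for f,u,v in obs:
        c,d=ray(f,u,v);M=np.eye(3)-np.outer(d,d);A=A+M;b=b+M@c;L.append((c,M))
    X=np.linalg.solve(A,b);return X,[float(np.linalg.norm(M@(X-c))) for c,M in L]
def toolR(s):
    q=s["tool_rot"];return Ro.from_quat([q[1],q[2],q[3],q[0]]).as_matrix()
E
python3 - <<'E'
from h import *
f=pickle.load(open("f0.pkl","rb"));t=f["top"];s=f["scene"]
P=lambda L,z:np.array([onz(t,u,v,z) for u,v in L]).round(4)
print("ctrl",P([(186.4,141.3),(233,153.6),(211.6,230.1),(163.6,217.9)],.09).tolist())
# scene ctrl top corners m2 (0,380) k2.5 origin 360,190
q=[(75,395),(217,455),(152,497),(10,430)]
print("ctrl scene",[onz(s,360+x/2.5,190+(y-380)/2.5,.09).round(4).tolist() for x,y in q])
g=cv2.cvtColor(t["img"],6)
# panel top: m1 ends
print("panel",P([(155+143/3.5,135+431/3.5),(155+330/3.5,135+483/3.5)],.156).tolist())
print("panel scene",[onz(s,295+x/5,175+y/5,.156).round(4).tolist() for x,y in [(103,90),(253,34)]])
print("rack",P([(155+x/3.5,135+y/3.5) for x,y in [(193,418),(360,467),(327,577),(158,525)]],.033).tolist())
print("slide",P([(400+(x-385)/5,225+(y-340)/5) for x,y in [(515,424),(591,405)]],.128).tolist())
print("slide scene",[onz(s,205+(x-310)/5,285+y/5,.128).round(4).tolist() for x,y in [(455,98),(492,44)]])
print("block",P([(400+(x-385)/5,225+(y-340)/5) for x,y in [(430,412),(545,385),(595,545),(485,575)]],.032).tolist())
st=lambda x,y:(310+(x-385)/6,215+y/6)
print("cheeks front/back z.13",P([st(465,60),st(465,140),st(680,58),st(680,140)],.13).tolist())
print("board end",P([st(418,298),st(697,298)],.012).tolist())
print("whitebase",P([st(437,203),st(673,203)],.02).tolist())
E
```

```text
ctrl [[0.7719, 0.3319, 0.09], [0.7431, 0.2156, 0.09], [0.551, 0.2593, 0.09], [0.5784, 0.3765, 0.09]]
ctrl scene [[0.5834, 0.3729, 0.09], [0.774, 0.3239, 0.09], [0.7454, 0.2059, 0.09], [0.5563, 0.2559, 0.09]]
panel [[0.4768, 0.2771, 0.156], [0.4458, 0.1562, 0.156]]
panel scene [[0.452, 0.1643, 0.156], [0.488, 0.2678, 0.156]]
rack [[0.4974, 0.2725, 0.033], [0.4644, 0.1509, 0.033], [0.3854, 0.1717, 0.033], [0.42, 0.2938, 0.033]]
slide [[0.5282, -0.2496, 0.128], [0.5379, -0.2854, 0.128]]
slide scene [[0.5412, -0.2859, 0.128], [0.5321, -0.2519, 0.128]]
block [[0.5462, -0.2321, 0.032], [0.5614, -0.2913, 0.032], [0.4798, -0.3155, 0.032], [0.4635, -0.2593, 0.032]]
cheeks front/back z.13 [[0.5626, -0.0089, 0.13], [0.5311, -0.0094, 0.13], [0.5651, -0.0927, 0.13], [0.5329, -0.0929, 0.13]]
board end [[0.4783, 0.0054, 0.012], [0.4807, -0.1146, 0.012]]
whitebase [[0.5186, -0.0019, 0.02], [0.5207, -0.1031, 0.02]]
```

>>> move_arm([
  [1.2,-1.4,-0.6,0,0,-7,1],
  [2.4,-2.85,-0.6,0,0,0,1],
  [2.4,-2.85,-0.6,0,0,0,1],
  [2.4,-2.85,-0.6,0,0,0,1],
  [2.4,-2.85,-0.6,0,0,0,1],
  [2.4,-2.85,-0.6,0,0,0,1],
  [2.4,-2.85,-0.6,0,0,0,1],
  [2.4,-2.85,-0.6,0,0,0,1],
  [2.4,-2.85,-0.6,0,0,0,1],
  [2.4,-2.85,-0.6,0,0,0,1],
  [2.4,-2.85,-0.6,0,0,0,1],
  [1.2,-1.4,-0.6,0,0,0,1],
  [0,0,0,0,0,-7,1],
  [0,0,0,0,0,-7,1],
  [0,0,0,0,0,-7,1],
  [0,0,0,0,0,-7,1],
  [0,0,0,0,0,-7,1],
  [0,0,0,0,0,-6,1],
  [0,0,0,0,0,0,1],
  [0,0,0,0,0,0,1],
])

```text
time: 1.77
tool_pos: [0.3285, -0.1525, 0.3219]
tool_rot: [-0.0, 0.796, 0.605, -0.0]
contact_force: [-0.2, 0.5, -0.3]
gripper_width: 1.003
grasp_force: 0.0
```

```bash
cat >>h.py <<'E'
def snap(m,n,name):
    f=m.grab_frame(n);cv2.imwrite(f"pics/{name}.png",f["img"]);pickle.dump(f,open(name+".pkl","wb"));return f
def goto(s,X,R):
    T=toolR(s);d=T.T@(np.asarray(X)-s["tool_pos"])*100
    print("shift cm (now axes)",d.round(2),"rot deg",np.degrees(Ro.from_matrix(T.T@R).as_rotvec()).round(2),"shift in target axes",(R.T@(np.asarray(X)-s["tool_pos"])*100).round(2))
E
python3 - <<'E'
from h import *
from plant import manip
f=snap(manip,"wrist","w1");s=manip.state()
print(s["tool_pos"],toolR(s).round(3).tolist(),s["joint_pos"].round(2))
print("cam",(-f["R"].T@f["t"]).round(3),f["R"][2].round(3))
E
```

```text
[ 0.32854905 -0.15251598  0.32201066] [[0.268, 0.963, -0.0], [0.963, -0.268, 0.0], [0.0, -0.0, -1.0]] [-0.64 -0.66  2.06 -0.    1.74 -0.37]
cam [ 0.348 -0.081  0.446] [-0.078 -0.279 -0.957]
```

View pics/w1.png

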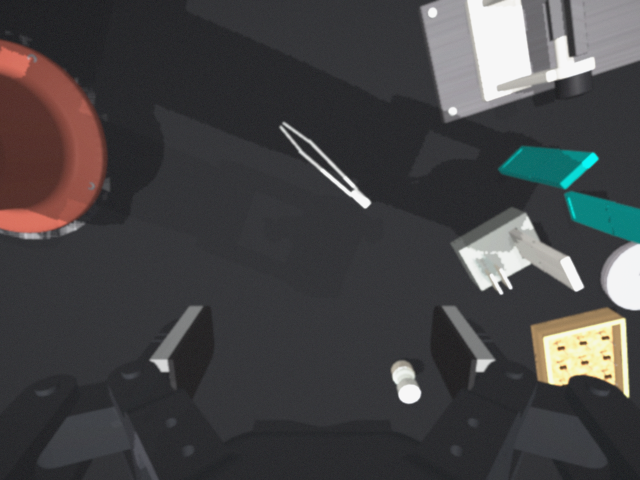

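The wrist picture shows the block and carrier at right (545,250), the stage at top right and the finger pads at the bottom; the camera sits on the tool's +x side.

>>> move_arm([
  [2,0.2,0.6,0,0,0,0.3],
  [2.5,0.2,0.6,0,0,0,0.3],
  [2.5,0.2,0.6,0,0,0,0.3],
  [2.8,0.2,0.6,0,0,0,0.3],
  [2.8,0.2,0.6,0,0,0,0.3],
  [2.8,0.2,0.6,0,0,0,0.3],
  [2.8,0.2,0.6,0,0,0,0.3],
  [2.8,0.2,0.6,0,0,0,0.3],
  [2.8,0.2,0.6,0,0,0,0.3],
  [2.8,0.2,0.6,0,0,0,0.3],
  [2.8,0.2,0.6,0,0,0,0.3],
  [2.8,0.2,0.6,0,0,0,0.3],
  [2.8,0.2,0.6,0,0,0,0.3],
  [2.5,0.2,0.4,0,0,0,0.3],
  [1.6,0.2,0,0,0,0,0.3],
  [0,0,0,0,0,0,0.3],
])

```text
time: 3.15
tool_pos: [0.4618, 0.2185, 0.2395]
tool_rot: [-0.001, 0.795, 0.606, -0.0]
contact_force: [-0.4, -0.2, -0.5]
gripper_width: 0.653
grasp_force: 0.0
```

```bash
python3 - <<'E'
from h import *
from plant import manip
f=snap(manip,"wrist","w2");s=manip.state()
print(s["tool_pos"],toolR(s).round(3).tolist(),s["joint_pos"].round(2))
y=np.array([.965,-.262,0]);R=np.c_[np.cross(y,[0,0,-1]),y,[0,0,-1]]
goto(s,[.462,.217,.139],R)
c=np.array([.462,.217,.156]);d=np.array([.262,.965,0])*.055
print(proj(f,c+d),proj(f,c-d))
E
```

```text
[0.46151803 0.21720888 0.23974056] [[0.265, 0.964, -0.001], [0.964, -0.265, -0.001], [-0.001, -0.001, -1.0]] [ 0.29 -0.22  1.89 -0.    1.48  0.56]
shift cm (now axes) [ 0.    0.06 10.07] rot deg [-0.07  0.05 -0.2 ] shift in target axes [-1.000e-02  5.000e-02  1.007e+01]
[322.81248713 167.05987911] [323.21518359 343.01882856]
```

View pics/w2.png

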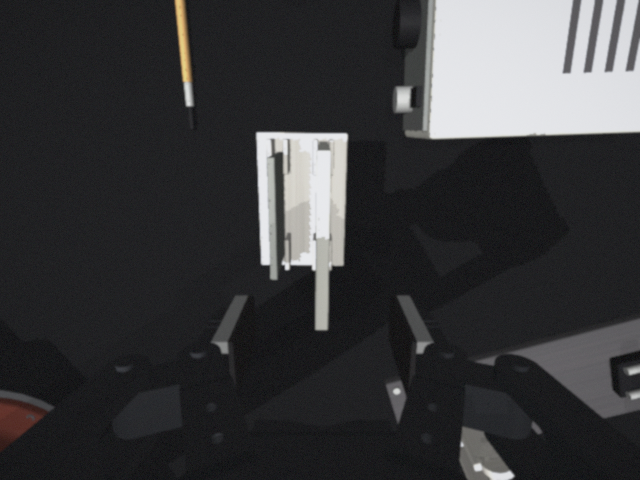

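The wrist view shows the panel's top edge from (324,150) to (321,328), between the pads' line; it lies about 8 mm further along tool +x.

>>> move_arm([
  [0.8,0,1,0,0,0,0.3],
  [0,0,2.5,0,0,0,0.3],
  [0,0,2.5,0,0,0,0.3],
  [0,0,2.5,0,0,0,0.3],
  [0,0,1.6,0,0,0,0.3],
  [0,0,0,0,0,0,-1],
  [0,0,0,0,0,0,-1],
  [0,0,0,0,0,0,-1],
  [0,0,0,0,0,0,-1],
  [0,0,0,0,0,0,-1],
  [0,0,0,0,0,0,-1],
  [0,0,0,0,0,0,-1],
])

```text
time: 4.2
tool_pos: [0.4645, 0.2243, 0.1413]
tool_rot: [0.0, 0.796, 0.606, 0.001]
contact_force: [-1.8, -0.5, 6.5]
gripper_width: 0.087
grasp_force: 60.1
```

>>> move_arm([
  [0,0,-1.5,0,0,0,-1],
  [0,0,-2.5,0,0,0,-1],
  [0,0,-2.5,0,0,0,-1],
  [0,0,-2.5,0,0,0,-1],
  [0,0,-2,0,0,0,-1],
  [0,0,0,0,0,-7,-1],
  [0,0,0,0,0,-7,-1],
  [0,0,0,0,0,-7,-1],
  [0,0,0,0,0,-7,-1],
  [0,0,0,0,0,-7,-1],
  [0,0,0,0,0,-7,-1],
  [0,0,0,0,0,-7,-1],
  [0,0,0,0,0,-7,-1],
  [0,0,0,0,0,-7,-1],
  [0,0,0,0,0,-7,-1],
  [0,0,0,0,0,-7,-1],
  [0,0,0,0,0,-7,-1],
  [0,0,0,0,0,-7,-1],
  [0,0,0,0,0,0,-1],
])

```text
time: 5.78
tool_pos: [0.4638, 0.224, 0.2494]
tool_rot: [0.0, 0.125, 0.992, 0.0]
contact_force: [0.0, 0.8, -0.3]
gripper_width: 0.085
grasp_force: 59.2
```

```bash
cat >place.py <<'E'
from h import *
from plant import manip
import sys
s=manip.state();T=toolR(s);print(s["tool_pos"].round(4),T.round(3).tolist(),s["contact_force"].round(1),s["joint_pos"].round(2))
cx=np.array([.238,.971,0]);cy=np.array([-.971,.238,0]);F=np.array([.649,.2342,0])
th=.26;extra=float(sys.argv[1]);up=float(sys.argv[2])
d=.09*np.tan(th)+.004*np.cos(th)+extra
zz=np.array([0,0,1.]);ax=cx*np.sin(th)+zz*np.cos(th)
X=F-cx*d+ax*.135+zz*(.001+up)
y=cx*np.cos(th)-zz*np.sin(th)
if y@T[:,1]<0:y=-y
R=np.c_[np.cross(y,-ax),y,-ax]
print(X.round(4));goto(s,X,R)
print("pos in ctrl",(s["tool_pos"]-F)@cx,(s["tool_pos"]-F)@cy)
E
python3 place.py .008 .03; python3 - <<'E'
from h import *
f=pickle.load(open("w2.pkl","rb"));print(onz(f,431,137,.09),onz(f,640,132,.09))
E
```

```text
[0.4638 0.224  0.2494] [[-0.969, 0.247, 0.001], [0.247, 0.969, -0.0], [-0.001, 0.0, -1.0]] [ 0.   0.8 -0.3] [ 0.31 -0.21  1.87 -0.    1.49 -1.02]
[0.6487 0.2331 0.1615]
shift cm (now axes) [-17.69   5.45   8.8 ] rot deg [14.9  -0.03 -0.54] shift in target axes [-17.74   7.37   7.14]
pos in ctrl -0.0539554453370609 0.1773855057663564
[0.55402964 0.2637317  0.09      ] [0.69640968 0.22812925 0.09      ]
```

>>> move_arm([
  [-1,0,0,0,0,0,-1],
  [-2,0,0,0,0,0,-1],
  [-2,0,0,0,0,0,-1],
  [-2,0,0,0,0,0,-1],
  [-2,0,0,0,0,0,-1],
  [-2,0,0,0,0,0,-1],
  [-2,0,0,0,0,0,-1],
  [-2,0,0,0,0,0,-1],
  [-1.7,0,0,0,0,0,-1],
  [-1,0,0,0,0,0,-1],
  [0,0,0,5,0,0,-1],
  [0,0,0,5,0,0,-1],
  [0,0,0,4.9,0,0,-1],
  [0,1,1,0,0,0,-1],
  [0,1.5,1.5,0,0,0,-1],
  [0,1.5,1.5,0,0,0,-1],
  [0,1.5,1.5,0,0,0,-1],
  [0,1.2,1,0,0,0,-1],
  [0,0.6,0.6,0,0,0,-1],
  [0,0,0,0,0,0,-1],
])

```text
time: 7.45
tool_pos: [0.6471, 0.231, 0.1588]
tool_rot: [-0.018, 0.124, 0.984, -0.129]
contact_force: [0.4, -0.9, -1.7]
gripper_width: 0.084
grasp_force: 59.2
```

```bash
sed -i 's/F=np.array(.*/F=np.array([.650,.238,0])/' place.py; python3 place.py .008 .0; python3 - <<'E'
from h import *
from plant import manip
snap(manip,"scene","s3")
im=cv2.imread("pics/s3.png");cv2.imwrite("pics/s3c.png",cv2.resize(im[150:300,280:480],None,fx=4,fy=4))
E
```

```text
[0.6471 0.231  0.1588] [[-0.969, 0.24, -0.068], [0.249, 0.936, -0.249], [0.004, -0.258, -0.966]] [ 0.4 -0.9 -1.7] [ 0.32  0.36  1.43 -0.22  1.5  -0.97]
[0.6497 0.2369 0.1315]
shift cm (now axes) [-0.12  1.32  2.48] rot deg [-0.07 -0.37 -0.57] shift in target axes [-0.12  1.32  2.48]
pos in ctrl -0.007483902622568503 0.0011965266387157405
```

View pics/s3c.png

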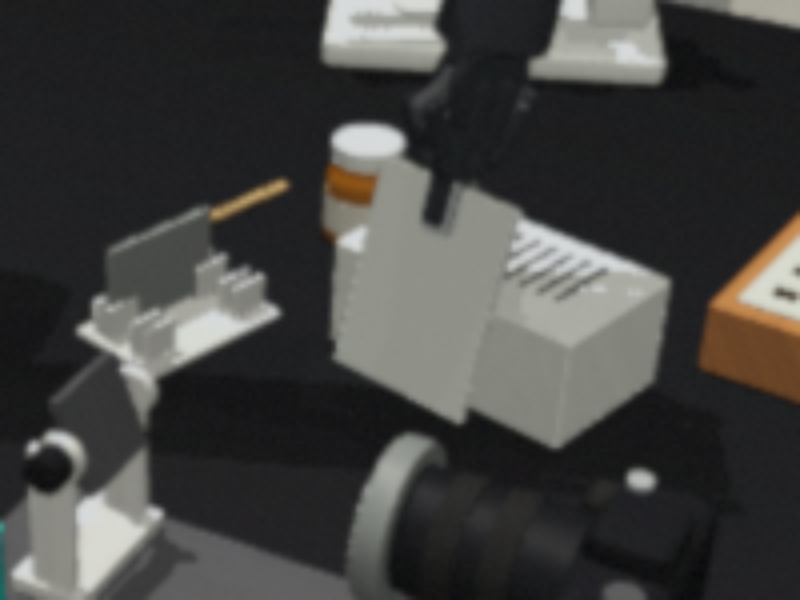

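The view shows the held panel slanted in front of the box's long side, about central, clear of everything.

>>> move_arm([
  [0,0.26,0.97,0,0,0,-1],
  [0,0.26,0.97,0,0,0,-1],
  [0,0.05,0.2,0,0,0,-1],
  [0,0.05,0.2,0,0,0,-1],
  [0,0.03,0.1,0,0,0,-1],
  [0,0,0,0,0,0,-1],
])

```text
time: 8.0
tool_pos: [0.6482, 0.2304, 0.1367]
tool_rot: [-0.016, 0.125, 0.984, -0.129]
contact_force: [-0.7, -0.7, -1.2]
gripper_width: 0.081
grasp_force: 59.2
```

>>> move_arm([
  [0,0.03,0.1,0,0,0,-1],
  [0,0.03,0.1,0,0,0,-1],
  [0,0.03,0.1,0,0,0,-1],
  [0,0,0,0,0,0,-1],
])

```text
time: 8.33
tool_pos: [0.6481, 0.2307, 0.1334]
tool_rot: [-0.016, 0.124, 0.984, -0.129]
contact_force: [-0.0, 0.3, -1.3]
gripper_width: 0.088
grasp_force: 59.2
```

>>> move_arm([
  [0,0.02,0.1,0,0,0,-1],
  [0,0.02,0.1,0,0,0,-1],
  [0,0.02,0.1,0,0,0,-1],
  [0,0,0,0,0,0,-1],
])

```text
time: 8.67
tool_pos: [0.6485, 0.2307, 0.1316]
tool_rot: [-0.016, 0.125, 0.984, -0.128]
contact_force: [-0.2, -0.7, 4.5]
gripper_width: 0.082
grasp_force: 60.0
```

>>> move_arm([
  [0,-0.02,-0.08,0,0,0,-1],
  [0,0.3,-0.08,0,0,0,-1],
  [0,0.3,-0.08,0,0,0,-1],
  [0,0.3,-0.08,0,0,0,-1],
  [0,0.1,-0.03,0,0,0,-1],
  [0,0,0,0,0,0,-1],
])

```text
time: 9.17
tool_pos: [0.6509, 0.2406, 0.1315]
tool_rot: [-0.016, 0.124, 0.984, -0.129]
contact_force: [-0.5, -1.5, 2.8]
gripper_width: 0.086
grasp_force: 59.6
```

>>> move_arm([
  [0,0.1,-0.03,0,0,0,-1],
  [0,0.1,-0.03,0,0,0,-1],
  [0,0.1,-0.03,0,0,0,-1],
  [0,0,0,0,0,0,-1],
])

```text
time: 9.5
tool_pos: [0.6516, 0.2437, 0.1315]
tool_rot: [-0.016, 0.124, 0.984, -0.129]
contact_force: [-1.3, -2.7, 2.8]
gripper_width: 0.088
grasp_force: 59.4
```

>>> move_arm([
  [0,0.1,-0.03,0,0,0,-1],
  [0,0.1,-0.03,0,0,0,-1],
  [0,0,0,0,0,0,-1],
])

```text
time: 9.75
tool_pos: [0.652, 0.2456, 0.1315]
tool_rot: [-0.016, 0.124, 0.984, -0.129]
contact_force: [-0.6, -3.1, 2.9]
gripper_width: 0.086
grasp_force: 59.6
```

>>> move_arm([
  [0,0,0,0,0,0,-0.6],
  [0,0,0,0,0,0,-0.5],
  [0,0,0,0,0,0,-0.4],
  [0,0,0,0,0,0,-0.3],
  [0,0,0,0,0,0,-0.3],
  [0,0,0,0,0,0,-0.3],
  [0,0,0,0,0,0,-0.3],
])

```text
time: 10.33
tool_pos: [0.652, 0.2457, 0.1315]
tool_rot: [-0.016, 0.124, 0.984, -0.128]
contact_force: [-0.2, 0.2, 0.5]
gripper_width: 0.348
grasp_force: 0.0
```

```bash
python3 - <<'E'
from h import *
from plant import manip
snap(manip,"wrist","w4")
a=cv2.imread("pics/w4.png");f=manip.grab_frame("scene")
b=cv2.resize(f["img"][180:260,350:450],None,fx=4,fy=4)
c=np.zeros((480,800,3),np.uint8);c[:,:400]=cv2.resize(a,(400,300))[:, :].__class__((480,400,3),np.uint8) if 0 else 0
c[:300,:400]=cv2.resize(a,(400,300));c[:320,400:]=b;cv2.imwrite("pics/m4.png",c[:320])
E
```

```text
(no output)
```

View pics/m4.png

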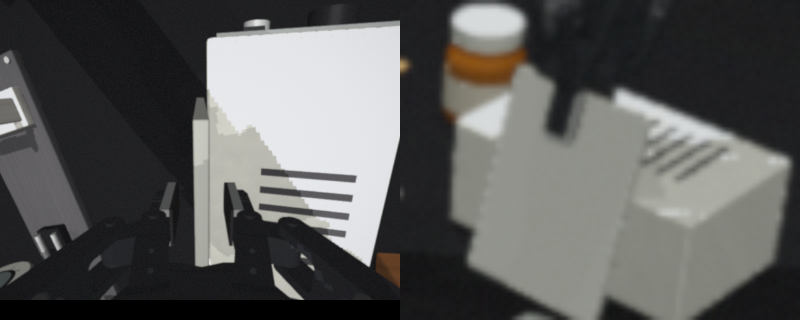

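The panel leans on the box's long edge between the open fingers, force zero: placed well. I retreat and go towards the stage for a close look.

>>> move_arm([
  [0,0,-0.5,0,0,0,-0.3],
  [0,0,-1.5,0,0,0,-0.3],
  [0,0,-2.5,0,0,0,-0.3],
  [0,0,-2.5,0,0,0,-0.3],
  [0,0,-2.5,0,0,0,-0.3],
  [0,0,-2.5,0,0,0,-0.3],
  [0,0,0,-5,0,0,0],
  [0,0,0,-5,0,0,0],
  [0,0,0,-4.9,0,0,0],
  [-1.6,-3,-0.3,0,0,0,0.3],
  [-1.6,-3,-0.3,0,0,0,0.3],
  [-1.6,-3,-0.3,0,0,0,0.3],
  [-1.6,-3,-0.3,0,0,0,0.3],
  [-1.6,-3,-0.3,0,0,0,0.3],
  [-1.6,-3,-0.3,0,0,0,0.3],
  [-1.6,-3,-0.3,0,0,0,0.3],
  [-1.6,-3,-0.3,0,0,0,0.3],
  [-1.6,-3,-0.3,0,0,0,0.3],
  [-1.6,-3,-0.3,0,0,0,0.3],
])

```text
time: 12.02
tool_pos: [0.7404, -0.0564, 0.2797]
tool_rot: [0.001, 0.125, 0.992, -0.0]
contact_force: [-0.2, -0.7, -0.3]
gripper_width: 0.649
grasp_force: 0.0
```

>>> move_arm([
  [-1.6,-3,0,0,0,0,0.3],
  [-1.6,-3,0,0,0,0,0.3],
  [0,0,0,0,0,7,0.3],
  [0,0,0,0,0,7,0.3],
  [0,0,0,0,0,7,0.3],
  [0,0,0,0,0,7,0.3],
  [0,0,0,0,0,7,0.3],
  [0,0,0,0,0,7,0.3],
  [0,0,0,0,0,7,0.3],
  [0,0,0,0,0,7,0.3],
  [0,0,0,0,0,5,0.3],
  [0,0,0,0,0,0,0.3],
  [0,0,0,0,0,0,0.3],
  [0,0,0,0,0,0,0.3],
])

```text
time: 13.18
tool_pos: [0.7562, -0.1209, 0.2784]
tool_rot: [0.0, 0.611, 0.792, 0.0]
contact_force: [0.8, -1.0, -0.2]
gripper_width: 0.647
grasp_force: 0.0
```

```bash
python3 - <<'E'
from h import *
from plant import manip
f=snap(manip,"wrist","v1");s=manip.state();T=toolR(s)
print(s["tool_pos"],T.round(3).tolist());print("cam",-f["R"].T@f["t"],proj(f,[.575,-.052,.115]))
print("move to view 2 (tool cm)",T.T@(np.array([.65,-.13,.26])-s["tool_pos"])*100)
E
```

```text
[ 0.7561001  -0.12090897  0.27817405] [[-0.253, 0.967, 0.001], [0.967, 0.253, -0.0], [-0.0, 0.001, -1.0]]
cam [ 0.7371819  -0.04925175  0.40213795] [98.48827265 71.04907161]
move to view 2 (tool cm) [  1.80781367 -10.49548729   1.81060492]
```

>>> move_arm([
  [0.3,-2.1,0.3,0,0,0,0.3],
  [0.4,-2.1,0.4,0,0,0,0.3],
  [0.4,-2.1,0.4,0,0,0,0.3],
  [0.4,-2.1,0.4,0,0,0,0.3],
  [0.3,-2.1,0.3,0,0,0,0.3],
  [0,0,0,0,0,0,0.3],
  [0,0,0,0,0,0,0.3],
])

```text
time: 13.82
tool_pos: [0.6493, -0.13, 0.2597]
tool_rot: [0.0, 0.612, 0.791, 0.0]
contact_force: [0.4, -0.5, -0.1]
gripper_width: 0.649
grasp_force: 0.0
```

```bash
python3 - <<'E'
from h import *
from plant import manip
f1=pickle.load(open("v1.pkl","rb"));f2=snap(manip,"wrist","v2");s=manip.state()
print(s["tool_pos"])
c=np.zeros((600,800,3),np.uint8)
for i,f in enumerate((f1,f2)):
    p=proj(f,[.575,-.052,.115]);print(p)
    x0,y0=[int(max(0,min(v-70,m))) for v,m in zip(p,(500,330))]
    print(i,"origin",x0,y0)
    cr=f["img"][y0:y0+145,x0:x0+132].astype(float)
    cr=(255*(cr/255)**.55).astype(np.uint8)
    cr=cv2.resize(cr,None,fx=3,fy=3,interpolation=cv2.INTER_CUBIC);c[:cr.shape[0],i*400:i*400+cr.shape[1]]=cr
cv2.imwrite("pics/m5.png",c[:440])
E
```

```text
[ 0.65007191 -0.1300164   0.26004454]
[98.48827265 71.04907161]
0 origin 28 1
[244.2605571   96.85415947]
1 origin 174 26
```

View pics/m5.png

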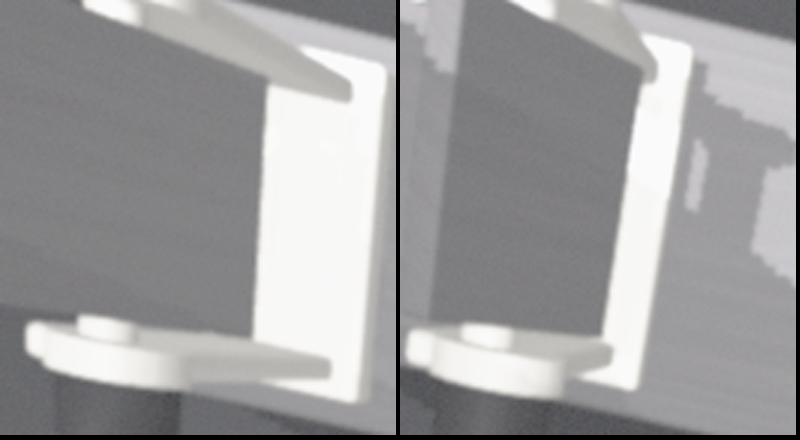

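Crop of two wrist views: the dark plate's lower edge is clear at left (267,80)–(255,335) and right (638,85)–(605,335); its upper edge in the right one near (458,20)–(432,320). I read brightness profiles to pin the edges.

```bash
python3 - <<'E'
from h import *
f1=pickle.load(open("v1.pkl","rb"));f2=pickle.load(open("v2.pkl","rb"))
for n,f,(a,b) in(("v1",f1,(0,125)),("v2",f2,(160,255))):
    g=cv2.cvtColor(f["img"],6)
    for r in((50,70,90) if n=="v1" else (60,85,110)):
        print(n,r,a,g[r-1:r+2,a:b].mean(0).round().astype(int).tolist())
for th in(12,20,29):
    t=np.radians(th)
    for k,(P) in {"front top":(0,.032),"rear top":(-.008,.032),"front bot":(0,-.032)}.items():
        n=np.array([np.cos(t),0,np.sin(t)]);z=np.array([-np.sin(t),0,np.cos(t)])
        X=np.array([.565,-.052,.115])+n*P[0]+z*P[1];print(th,k,X.round(3),proj(f1,X).round(),proj(f2,X).round())
E
```

```text
v1 50 0 [38, 39, 37, 37, 39, 36, 37, 38, 38, 37, 35, 36, 38, 39, 39, 37, 50, 72, 92, 102, 103, 104, 105, 106, 105, 100, 87, 77, 73, 73, 73, 72, 73, 73, 73, 72, 72, 72, 74, 73, 71, 73, 73, 73, 73, 72, 74, 73, 72, 72, 72, 73, 73, 74, 75, 73, 75, 75, 74, 75, 75, 75, 74, 74, 74, 75, 73, 74, 76, 75, 74, 74, 73, 74, 74, 75, 74, 74, 74, 74, 74, 74, 74, 75, 75, 75, 73, 74, 74, 75, 74, 75, 75, 74, 74, 75, 74, 73, 73, 75, 74, 74, 74, 74, 75, 75, 73, 74, 75, 75, 75, 76, 76, 76, 80, 132, 221, 244, 246, 245, 244, 243, 243, 243, 243]
v1 70 0 [37, 38, 40, 37, 38, 38, 36, 37, 38, 37, 37, 38, 37, 35, 38, 39, 41, 60, 86, 100, 103, 104, 105, 105, 106, 102, 90, 78, 73, 73, 74, 72, 72, 73, 73, 73, 74, 73, 74, 73, 74, 72, 74, 73, 74, 75, 74, 74, 75, 74, 74, 75, 75, 74, 74, 75, 75, 75, 75, 75, 75, 76, 75, 76, 77, 77, 76, 76, 75, 77, 77, 77, 77, 76, 76, 76, 76, 76, 76, 77, 76, 77, 76, 77, 77, 77, 78, 76, 77, 76, 78, 76, 78, 78, 77, 76, 76, 78, 78, 76, 76, 77, 77, 76, 76, 77, 76, 76, 76, 77, 76, 77, 76, 81, 135, 218, 240, 243, 242, 242, 242, 243, 243, 243, 243]
v1 90 0 [39, 37, 40, 35, 39, 38, 39, 37, 39, 37
[... 1535 characters left out ...]
, 73, 71, 72, 72, 72, 73, 73, 73, 73, 73, 73, 73, 72, 72, 71, 72, 73, 71, 71, 71, 72, 71, 70, 71, 71, 71, 70, 71, 70, 72, 79, 135, 217, 240, 243, 242, 242, 241, 241, 241, 242]
12 front top [ 0.558 -0.052  0.146] [43. 56.] [206.  85.]
12 rear top [ 0.551 -0.052  0.145] [32. 53.] [194.  82.]
12 front bot [ 0.572 -0.052  0.084] [117.  76.] [248.  99.]
20 front top [ 0.554 -0.052  0.145] [37. 55.] [199.  83.]
20 rear top [ 0.547 -0.052  0.142] [28. 52.] [188.  80.]
20 front bot [ 0.576 -0.052  0.085] [122.  77.] [253. 100.]
29 front top [ 0.549 -0.052  0.143] [32. 53.] [193.  82.]
29 rear top [ 0.542 -0.052  0.139] [25. 51.] [184.  79.]
29 front bot [ 0.581 -0.052  0.087] [126.  78.] [259. 102.]
```

```bash
cat >stage.py <<'E'
from h import *
from scipy.optimize import least_squares
f1=pickle.load(open("v1.pkl","rb"));f2=pickle.load(open("v2.pkl","rb"))
top=[(f1,50,26.5),(f1,70,26.6),(f1,90,26.6),(f2,60,191.3),(f2,85,188.3),(f2,110,185.7)]
bot=[(f1,50,115.1),(f1,70,114.1),(f1,90,113.1),(f2,60,252.8),(f2,85,249.0),(f2,110,245.2)]
def geo(p):
    x,z,t,w=p;n=np.array([np.cos(t)*np.cos(w),np.cos(t)*np.sin(w),np.sin(t)]);y=np.array([-np.sin(w),np.cos(w),0]);return np.array([x,-.0525,z]),n,y,np.cross(n,y)
def res(p,free=0):
    C,n,y,u=geo(p);r=[]
    for L,s in((top,.032),(bot,-.032)):
        for f,row,col in L:
            a,b=proj(f,C+u*s-y*.04),proj(f,C+u*s+y*.04)
            r.append(a[0]+(b[0]-a[0])*(row-a[1])/(b[1]-a[1])-col)
    return np.array(r)
if __name__=="__main__":
    o=least_squares(res,[.565,.115,.35,.02]);print(o.x,np.degrees(o.x[2:]),o.fun.round(2));J=o.jac;print("sd/px",np.sqrt(np.diag(np.linalg.inv(J.T@J))))
    for z in(.112,.115,.118):
        o=least_squares(lambda q:res([q[0],z,q[1],q[2]]),[.565,.35,.02]);print(z,o.x,np.degrees(o.x[1:]),o.fun.round(1))
E
python3 stage.py
python3 - <<'E'
from h import *
# carrier in v2? predicted pixels of slide top ends
f=pickle.load(open("v2.pkl","rb"))
for X in([.5282,-.2496,.128],[.5379,-.2854,.128]):print(proj(f,X))
from plant import manip
s=manip.state();y=np.array([.965,.262,0]);goto(s,[.5345,-.268,.112],np.c_[np.cross(y,[0,0,-1]),y,[0,0,-1]])
E
```

```text
[0.55971911 0.11645175 0.36137518 0.03714341] [20.70527243  2.12816053] [-0.34 -0.3  -0.16  0.06  0.34  0.23  0.54  0.42  0.3  -0.35 -0.35 -0.35]
sd/px [0.00051646 0.00106568 0.00884072 0.01610082]
0.112 [0.55771605 0.37085404 0.01712461] [21.24837113  0.98116816] [ 1.5  1.1  0.9 -0.8 -0.9 -1.5  1.8  1.3  0.7 -0.8 -1.2 -1.7]
0.115 [0.55906606 0.36443566 0.03039629] [20.88062549  1.74157936] [ 0.3  0.2  0.2 -0.2 -0.1 -0.3  1.   0.7  0.4 -0.5 -0.6 -0.8]
0.118 [0.56041539 0.35814246 0.04458021] [20.52005139  2.55425814] [-1.  -0.8 -0.5  0.3  0.8  0.9  0.1  0.1  0.2 -0.2 -0.   0.1]
[133.02679877 341.41853785]
[140.235196   381.68532624]
shift cm (now axes) [-10.43 -14.68  14.79] rot deg [ 0.06  0.02 -0.59] shift in target axes [-10.29 -14.77  14.8 ]
```

>>> move_arm([
  [-0.8,-1.1,0.3,0,0,0,0.3],
  [-1.6,-2.3,0.6,0,0,0,0.3],
  [-1.6,-2.3,1,0,0,0,0.3],
  [-1.6,-2.3,1,0,0,0,0.3],
  [-1.6,-2.3,1,0,0,0,0.3],
  [-1.6,-2.3,1,0,0,0,0.3],
  [-1,-1.3,0.6,0,0,0,0.3],
  [-0.6,-0.8,0.3,0,0,-0.6,0.3],
  [0,0,0,0,0,0,0.3],
  [0,0,0,0,0,0,0.3],
])

```text
time: 14.7
tool_pos: [0.5338, -0.2684, 0.2015]
tool_rot: [0.0, 0.608, 0.794, 0.0]
contact_force: [-0.2, -0.5, -0.3]
gripper_width: 0.646
grasp_force: 0.0
```

```bash
python3 - <<'E'
from h import *
from plant import manip
f=snap(manip,"wrist","w6");s=manip.state();print(s["tool_pos"],toolR(s).round(3).tolist())
a,b=proj(f,[.5282,-.2496,.128]),proj(f,[.5379,-.2854,.128]);print(a,b)
g=cv2.cvtColor(f["img"],6)
for k in(.1,.3,.5,.7,.9):
    p=a+(b-a)*k;r=int(p[1]);c=int(p[0]);print(r,c-40,g[r-1:r+2,c-40:c+40].mean(0).astype(int).tolist())
c=int((a+b)[0]/2);print("col",c,g[int(min(a[1],b[1]))-40:int(max(a[1],b[1]))+40,c-1:c+2].mean(1).astype(int).tolist())
E
```

```text
[ 0.53423481 -0.26794113  0.2018907 ] [[-0.261, 0.965, 0.001], [0.965, 0.261, -0.0], [-0.0, 0.001, -1.0]]
[320.91511436 231.70835089] [321.02366152 293.53885383]
237 280 [156, 156, 157, 157, 158, 157, 157, 157, 157, 157, 161, 173, 189, 215, 226, 229, 228, 228, 228, 228, 229, 229, 229, 229, 229, 229, 228, 229, 229, 229, 229, 228, 229, 228, 229, 226, 215, 220, 236, 241, 242, 242, 243, 242, 242, 242, 242, 242, 241, 237, 222, 187, 163, 159, 160, 159, 159, 159, 158, 158, 158, 159, 160, 158, 158, 159, 159, 159, 158, 150, 118, 71, 40, 37, 35, 33, 35, 33, 36, 36]
250 280 [219, 225, 227, 228, 228, 229, 228, 228, 228, 228, 227, 226, 227, 227, 228, 228, 229, 227, 227, 228, 227, 228, 229, 228, 228, 228, 228, 228, 228, 227, 229, 228, 229, 228, 228, 227, 226, 220, 227, 236, 239, 240, 241, 241, 241, 242, 241, 242, 241, 240, 231, 196, 161, 156, 159, 159, 158, 158, 159, 159, 158, 158, 158, 159, 159, 160, 159, 159, 158, 151, 126, 82, 48, 33, 34, 35, 36, 38, 35, 36]
262 280 [45, 46, 48, 47, 46, 46, 47, 46, 46, 47, 46, 47, 45, 46, 48, 47, 46, 47, 46, 46, 47, 46, 47, 46, 45, 46, 45, 46, 46, 48, 45, 48, 4
[... 871 characters left out ...]
49, 50, 49, 48, 48, 48]
col 320 [178, 178, 178, 177, 176, 168, 152, 144, 144, 144, 142, 143, 142, 142, 141, 142, 144, 143, 143, 143, 145, 145, 144, 144, 144, 145, 142, 143, 143, 142, 144, 144, 143, 144, 145, 143, 143, 143, 147, 166, 206, 233, 240, 242, 242, 242, 242, 241, 241, 242, 242, 242, 241, 241, 241, 240, 241, 240, 239, 238, 239, 239, 239, 238, 237, 237, 237, 237, 238, 238, 239, 240, 239, 239, 237, 236, 235, 235, 235, 233, 231, 229, 227, 225, 225, 223, 223, 221, 220, 220, 220, 220, 218, 215, 214, 212, 212, 211, 199, 162, 91, 51, 48, 49, 48, 49, 50, 50, 51, 50, 50, 47, 46, 50, 49, 50, 48, 49, 49, 50, 49, 49, 50, 49, 49, 49, 48, 50, 49, 48, 50, 49, 49, 50, 49, 48, 49, 48, 48, 49, 50, 49]
```

>>> move_arm([
  [0,0.23,1,0,0,0,0.3],
  [0,0,2.5,0,0,0,0.3],
  [0,0,2.5,0,0,0,0],
  [0,0,2,0,0,0,-0.2],
  [0,0,1,0,0,0,-0.4],
  [0,0,0,0,0,0,-1],
  [0,0,0,0,0,0,-1],
  [0,0,0,0,0,0,-1],
  [0,0,0,0,0,0,-1],
  [0,0,0,0,0,0,-1],
  [0,0,0,0,0,0,-1],
])

```text
time: 15.67
tool_pos: [0.5359, -0.2672, 0.1123]
tool_rot: [0.0, 0.608, 0.794, -0.0]
contact_force: [-2.8, -0.2, -0.3]
gripper_width: 0.081
grasp_force: 61.4
```

```bash
python3 - <<'E'
from plant import manip
from h import *
s=manip.state();print(s["tool_pos"],toolR(s).round(3).tolist(),s["ft_torque"],s["contact_force"])
E
```

```text
[ 0.53592645 -0.26722966  0.11229704] [[-0.262, 0.965, 0.0], [0.965, 0.262, -0.0], [-0.0, -0.0, -1.0]] [0.05137983 0.77156809 0.02277353] [-2.8313075  -0.18287281 -0.27958091]
```

>>> move_arm([
  [0,0,-0.5,0,0,0,-1],
  [0,0,-1.5,0,0,0,-1],
  [0,0,-2.5,0,0,0,-1],
  [0,0,-3,0,0,0,-1],
  [0,0,-3,0,0,0,-1],
  [0,0,-3,0,0,0,-1],
  [0,0,-3,0,0,0,-1],
  [0,0,-2.5,0,0,0,-1],
  [0,0,0,0,0,0,-1],
])

```text
time: 16.42
tool_pos: [0.539, -0.2686, 0.3111]
tool_rot: [0.008, 0.608, 0.794, 0.001]
contact_force: [0.8, 0.3, 0.3]
gripper_width: 0.09
grasp_force: 61.5
```

```bash
cat >fin.py <<'E'
from stage import *
from plant import manip
import sys
C,n,y,u=geo([.5595,.1155,np.radians(20.8),np.radians(1.6)])
R=np.c_[np.cross(n,-u),n,-u]
def show(gap):
    s=manip.state();print(s["tool_pos"].round(4),"err n,y,u mm",((s["tool_pos"]-C-u*.0663-n*.004)@np.c_[n,y,u]*1000).round(1))
    T=toolR(s);print("F in n,y,u",(s["contact_force"]@np.c_[n,y,u]).round(1),"M",(s["ft_torque"]@np.c_[n,y,u]).round(2),"grasp",s["grasp_force"],"t",s["time"])
    goto(s,C+u*.0663+n*(.004+gap),R)
show(float(sys.argv[1]))
E
python3 fin.py .05
```

```text
[ 0.539  -0.2686  0.3111] err n,y,u mm [  40.6 -215.4  125.9]
F in n,y,u [0.9 0.3 0. ] M [-0.07  0.   -0.04] grasp 61.47353410720825 t 16.4167
shift cm (now axes) [19.82 10.13 11.33] rot deg [-19.98  -1.9   13.53] shift in target axes [21.54  0.94 12.59]
```

>>> move_arm([
  [1,0.5,0,0,0,0,-1],
  [2,1,0,0,0,0,-1],
  [2,1.1,0,0,0,0,-1],
  [2.2,1.1,0,0,0,0,-1],
  [2.2,1.1,0,0,0,0,-1],
  [2.2,1.1,0,0,0,0,-1],
  [2.2,1.1,0,0,0,0,-1],
  [2,1.1,0,0,0,0,-1],
  [2,1,0,0,0,0,-1],
  [1.3,0.6,0,0,0,0,-1],
  [0.7,0.4,0,0,0,0,-1],
  [0,0,0,-5,-0.5,3.4,-1],
  [0,0,0,-5,-0.5,3.4,-1],
  [0,0,0,-5,-0.5,3.4,-1],
  [0,0,0,-5,-0.4,3.3,-1],
  [0,0,0,0,0,0,-1],
  [0,0,0,0,0,0,-1],
])

```text
time: 17.83
tool_pos: [0.5805, -0.0497, 0.3005]
tool_rot: [0.117, 0.687, 0.706, 0.127]
contact_force: [0.5, -0.7, -0.6]
gripper_width: 0.085
grasp_force: 61.4
```

```bash
python3 fin.py .03
```

```text
[ 0.5805 -0.0497  0.3005] err n,y,u mm [81.4  2.2 99.1]
F in n,y,u [ 0.3 -0.7 -0.7] M [-0.    0.25  0.07] grasp 61.38806462287903 t 17.8333
shift cm (now axes) [-0.31 -4.98  9.99] rot deg [-0.92 -0.45 -0.11] shift in target axes [-0.22 -5.14  9.91]
```

>>> move_arm([
  [-0.2,-0.5,0.8,-0.9,-0.4,0,-1],
  [0,-0.8,1.5,0,0,0,-1],
  [0,-0.8,1.6,0,0,0,-1],
  [0,-0.8,1.6,0,0,0,-1],
  [0,-0.8,1.6,0,0,0,-1],
  [0,-0.8,1.5,0,0,0,-1],
  [0,-0.6,1.3,0,0,0,-1],
  [0,0,0,0,0,0,-1],
  [0,0,0,0,0,0,-1],
])

```text
time: 18.58
tool_pos: [0.5694, -0.0517, 0.1901]
tool_rot: [0.125, 0.686, 0.705, 0.13]
contact_force: [1.0, -0.7, -0.8]
gripper_width: 0.083
grasp_force: 61.4
```

```bash
python3 fin.py .008; python3 - <<'E'
from h import *
from plant import manip
f=snap(manip,"wrist","w7");h=snap(manip,"scene","s7");t=snap(manip,"top","t7")
p=proj(t,[.56,-.052,.13]).astype(int);q=proj(h,[.56,-.052,.13]).astype(int);print(p,q)
c=np.zeros((600,800,3),np.uint8)
z=lambda im,p,w,hh,k:cv2.resize(im[p[1]-hh:p[1]+hh,p[0]-w:p[0]+w],None,fx=k,fy=k,interpolation=cv2.INTER_CUBIC)
a=z(h["img"],q,40,37,5);c[:a.shape[0],:a.shape[1]]=a;b=z(t["img"],p,35,35,5);c[:350,440:790]=b
w=cv2.resize(f["img"][130:430,170:490],None,fx=.75,fy=.75);c[372:372+w.shape[0],:w.shape[1]]=w
cv2.imwrite("pics/m7.png",c)
E
```

```text
[ 0.5694 -0.0517  0.1901] err n,y,u mm [31.8  0.6 -0.1]
F in n,y,u [ 0.6 -0.7 -1.1] M [0.03 0.25 0.  ] grasp 61.41574501991272 t 18.5833
shift cm (now axes) [-0.06 -2.38 -0.01] rot deg [-0.01 -0.08 -0.11] shift in target axes [-0.06 -2.38 -0.01]
[341 226] [305 250]
```

View pics/m7.png

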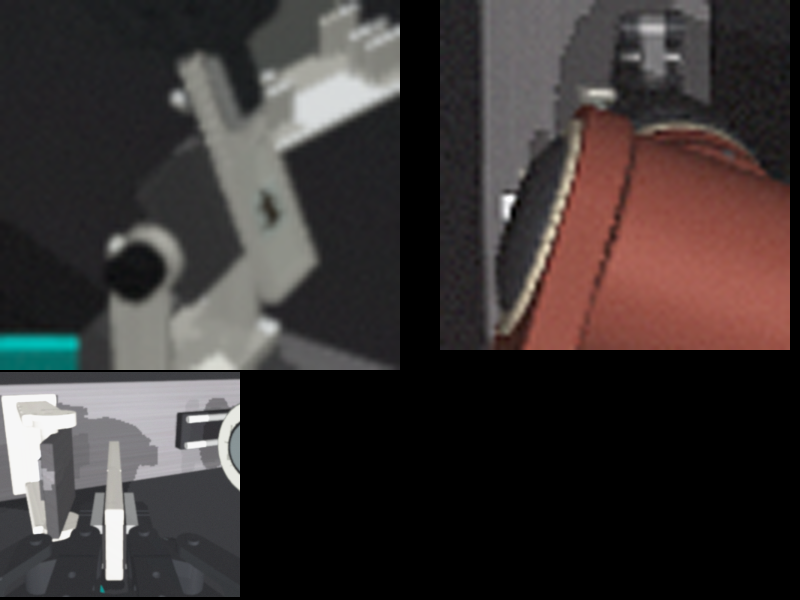

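The views show the carrier hanging parallel in front of the stage face, specimen outward, ~30 mm clear, and the panel untouched. I close the gap.

>>> move_arm([
  [-0.05,-0.6,0,0,0,0,-1],
  [0,-0.8,0,0,0,0,-1],
  [0,-0.6,0,0,0,0,-1],
  [0,-0.3,0,0,0,0,-1],
  [0,-0.1,0,0,0,0,-1],
  [0,-0.1,0,0,0,0,-1],
  [0,0,0,0,0,0,-1],
])

```text
time: 19.32
tool_pos: [0.5458, -0.0527, 0.182]
tool_rot: [0.126, 0.686, 0.704, 0.131]
contact_force: [0.4, -0.0, -0.4]
gripper_width: 0.085
grasp_force: 61.4
```

```bash
python3 fin.py .0
```

```text
[ 0.5458 -0.0527  0.182 ] err n,y,u mm [6.8 0.2 0.7]
F in n,y,u [ 0.3 -0.  -0.5] M [0.05 0.23 0.04] grasp 61.41550540924072 t 19.3167
shift cm (now axes) [-0.02 -0.68  0.07] rot deg [ 0.16 -0.04 -0.14] shift in target axes [-0.02 -0.68  0.07]
```

>>> move_arm([
  [0,-0.1,0,0,0,0,-1],
  [0,-0.1,0,0,0,0,-1],
  [0,-0.1,0,0,0,0,-1],
  [0,-0.1,0,0,0,0,-1],
  [0,0,0,0,0,0,-1],
])

```text
time: 19.73
tool_pos: [0.542, -0.0528, 0.1803]
tool_rot: [0.126, 0.686, 0.704, 0.131]
contact_force: [-0.8, -0.3, -1.5]
gripper_width: 0.088
grasp_force: 61.4
```

```bash
python3 fin.py .0
```

```text
[ 0.542  -0.0528  0.1803] err n,y,u mm [2.7 0.2 0.4]
F in n,y,u [-1.3 -0.3 -1.2] M [0.02 0.28 0.02] grasp 61.41528367996216 t 19.7333
shift cm (now axes) [-0.02 -0.27  0.04] rot deg [ 0.13 -0.05 -0.13] shift in target axes [-0.02 -0.27  0.04]
```

>>> move_arm([
  [0,-0.05,0,0,0,0,-1],
  [0,-0.05,0,0,0,0,-1],
  [0,0,0,0,0,0,-1],
  [0,0,0,0,0,0,-1],
])

```text
time: 20.07
tool_pos: [0.5413, -0.0528, 0.1802]
tool_rot: [0.126, 0.686, 0.704, 0.131]
contact_force: [-0.8, -0.4, -0.5]
gripper_width: 0.085
grasp_force: 61.4
```

>>> move_arm([
  [0,-0.05,0,0,0,0,-1],
  [0,-0.05,0,0,0,0,-1],
  [0,0,0,0,0,0,-1],
  [0,0,0,0,0,0,-1],
])

```text
time: 20.4
tool_pos: [0.5408, -0.0529, 0.1802]
tool_rot: [0.127, 0.686, 0.704, 0.131]
contact_force: [3.7, 0.7, -1.7]
gripper_width: 0.081
grasp_force: 61.1
```

```bash
python3 fin.py .0
```

```text
[ 0.5408 -0.0529  0.1802] err n,y,u mm [1.5 0.1 0.8]
F in n,y,u [ 2.9  0.6 -2.9] M [-0.01 -0.44 -0.01] grasp 61.0874605178833 t 20.4
shift cm (now axes) [-0.02 -0.15  0.08] rot deg [ 0.24 -0.03 -0.14] shift in target axes [-0.01 -0.15  0.08]
```

>>> move_arm([
  [0,-0.05,0,0,0,0,-1],
  [0,-0.05,0,0,0,0,-1],
  [0,0,0,0,0,0,-1],
  [0,0,0,0,0,0,-1],
  [0,0,0,0,0,0,-1],
])

```text
time: 20.82
tool_pos: [0.5403, -0.053, 0.1802]
tool_rot: [0.128, 0.686, 0.704, 0.132]
contact_force: [5.6, 0.3, -2.4]
gripper_width: 0.084
grasp_force: 60.8
```

```bash
python3 fin.py .0; sleep 1; python3 fin.py 0|sed -n 2p
```

```text
[ 0.5403 -0.053   0.1802] err n,y,u mm [1.  0.1 1. ]
F in n,y,u [ 4.4  0.2 -4.2] M [ 0.01 -0.97  0.06] grasp 60.84018588066101 t 20.8167
shift cm (now axes) [-0.01 -0.1   0.1 ] rot deg [ 0.33 -0.02 -0.15] shift in target axes [-0.01 -0.1   0.1 ]
F in n,y,u [ 4.4  0.2 -4.2] M [ 0.01 -0.97  0.06] grasp 60.84018588066101 t 20.8167
```

>>> move_arm([
  [0,0.1,0,0,0,0,-1],
  [0,0.1,0,-2,0,0,-1],
  [0,-0.1,0,0,0,0,-1],
  [0,-0.1,0,0,0,0,-1],
  [0,-0.1,0,0,0,0,-1],
  [0,0,0,0,0,0,-1],
  [0,0,0,0,0,0,-1],
  [0,0,0,0,0,0,-1],
])

```text
time: 21.48
tool_pos: [0.5386, -0.0528, 0.1791]
tool_rot: [0.138, 0.684, 0.702, 0.143]
contact_force: [2.5, 0.6, -0.9]
gripper_width: 0.085
grasp_force: 61.2
```

```bash
python3 fin.py .0
```

```text
[ 0.5386 -0.0528  0.1791] err n,y,u mm [-0.9  0.3  0.5]
F in n,y,u [ 2.   0.6 -1.8] M [ 0.14 -0.19  0.01] grasp 61.24582529067993 t 21.4833
shift cm (now axes) [-0.03  0.09  0.06] rot deg [ 2.15 -0.05 -0.13] shift in target axes [-0.03  0.09  0.05]
```

>>> move_arm([
  [0,-0.1,0,0,0,0,-1],
  [0,-0.05,0,0,0,0,-1],
  [0,0,0,0,0,0,-1],
  [0,0,0,0,0,0,-1],
  [0,0,0,0,0,0,-1],
])

```text
time: 21.9
tool_pos: [0.5382, -0.0529, 0.1793]
tool_rot: [0.14, 0.684, 0.701, 0.144]
contact_force: [7.1, 1.2, -1.7]
gripper_width: 0.085
grasp_force: 60.7
```

```bash
python3 fin.py .0
```

```text
[ 0.5382 -0.0529  0.1793] err n,y,u mm [-1.2  0.2  0.9]
F in n,y,u [ 6.   1.  -4.1] M [ 0.22 -0.94 -0.01] grasp 60.65007448196411 t 21.9
shift cm (now axes) [-0.02  0.12  0.1 ] rot deg [ 2.35 -0.03 -0.15] shift in target axes [-0.02  0.12  0.09]
```

>>> move_arm([
  [0,0,0,0.5,0,0,-1],
  [0,0,0,0.5,0,0,-1],
  [0,0,0,0,0,0,-1],
  [0,0,0,0,0,0,-1],
  [0,0,0,0,0,0,-1],
])

```text
time: 22.32
tool_pos: [0.5387, -0.053, 0.1798]
tool_rot: [0.134, 0.685, 0.703, 0.138]
contact_force: [7.9, 2.0, -1.4]
gripper_width: 0.084
grasp_force: 60.8
```

```bash
python3 fin.py .0
```

```text
[ 0.5387 -0.053   0.1798] err n,y,u mm [-0.6  0.1  1.2]
F in n,y,u [ 6.9  1.8 -4.1] M [ 0.28 -1.15  0.11] grasp 60.80211818218231 t 22.3167
shift cm (now axes) [-0.01  0.06  0.12] rot deg [ 1.42 -0.01 -0.14] shift in target axes [-0.01  0.06  0.12]
```

>>> move_arm([
  [0,0,0,-0.5,0,0,-1],
  [0,0,0,-0.5,0,0,-1],
  [0,-0.1,0,-0.5,0,0,-1],
  [0,-0.1,0,-0.5,0,0,-1],
  [0,0,0,0,0,0,-1],
  [0,0,0,0,0,0,-1],
  [0,0,0,0,0,0,-1],
])

```text
time: 22.9
tool_pos: [0.5372, -0.053, 0.1794]
tool_rot: [0.147, 0.683, 0.7, 0.151]
contact_force: [10.8, 1.1, -2.0]
gripper_width: 0.089
grasp_force: 60.7
```

```bash
python3 fin.py .0
```

```text
[ 0.5372 -0.053   0.1794] err n,y,u mm [-2.1  0.1  1.4]
F in n,y,u [ 9.4  0.8 -5.7] M [ 0.31 -1.56  0.06] grasp 60.70094347000122 t 22.9
shift cm (now axes) [-0.01  0.2   0.15] rot deg [ 3.54 -0.   -0.16] shift in target axes [-0.01  0.21  0.14]
```

>>> move_arm([
  [0,0.2,0.05,0.8,0,0,-1],
  [0,0.1,0.05,0.8,0,0,-1],
  [0,0,0,0.7,0,0,-1],
  [0,0,0,0,0,0,-1],
  [0,0,0,0,0,0,-1],
  [0,0,0,0,0,0,-1],
  [0,0,0,0,0,0,-1],
])

```text
time: 23.48
tool_pos: [0.5394, -0.0531, 0.1791]
tool_rot: [0.132, 0.685, 0.703, 0.136]
contact_force: [4.8, -0.3, 4.9]
gripper_width: 0.089
grasp_force: 61.7
```

```bash
python3 fin.py .0
```

```text
[ 0.5394 -0.0531  0.1791] err n,y,u mm [-0.2 -0.1  0.3]
F in n,y,u [ 6.2 -0.5  2.9] M [ 0.01 -1.45  0.08] grasp 61.741071939468384 t 23.4833
shift cm (now axes) [0.01 0.02 0.03] rot deg [ 1.03  0.01 -0.13] shift in target axes [0.01 0.02 0.03]
```

>>> move_arm([
  [0,-0.02,0,-0.2,0,0,-1],
  [0,0,0,0,0,0,-1],
  [0,0,0,0,0,0,-1],
  [0,0,0,0,0,0,-1],
  [0,0,0,0,0,0,-1],
  [0,0,0,0,0,0,-1],
])

```text
time: 23.98
tool_pos: [0.5391, -0.0532, 0.179]
tool_rot: [0.133, 0.685, 0.703, 0.137]
contact_force: [5.6, 0.4, 4.7]
gripper_width: 0.085
grasp_force: 61.9
```

```bash
python3 fin.py .0; python3 - <<'E'
from h import *
from plant import manip
a=pickle.load(open("s7.pkl","rb"))["img"];b=manip.grab_frame("scene")["img"]
g=lambda i:cv2.cvtColor(i,6)[180:260,350:450].astype(float)
print("panel change",np.abs(g(a)-g(b)).mean())
E
```

```text
[ 0.5391 -0.0532  0.179 ] err n,y,u mm [-0.6 -0.1  0.3]
F in n,y,u [6.9 0.3 2.3] M [-0.03 -1.48  0.08] grasp 61.85645341873169 t 23.9833
shift cm (now axes) [0.01 0.05 0.03] rot deg [ 1.22  0.01 -0.13] shift in target axes [0.01 0.06 0.03]
panel change 0.82825
```

```bash
python3 -c "
from plant import manip
print(manip.job_done())"
```

```text
the job is handed in; nothing more can be done
None
```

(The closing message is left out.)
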